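# Hook a dropped buckle out from under the kit tray

## Robot

A 7-joint arm with a two-finger parallel gripper is mounted at the origin on the work surface. World frame = base frame: x ahead of the robot, y to its left, z up, the work surface at z = 0. Lengths are in m, angles in rad, forces in N, time in s.
With the tool pointing down it reaches from about 0.35 to 0.9 m from the base axis. Payload 7.2 kg.
Tool frame: the origin (TCP) lies midway between the tips of the shut fingers; the grasp point (between the pads) lies arm.grip_depth behind it (arm.grip_depth is the distance from the TCP to the grasp point, in m); z points along the fingers, x is the direction in which the jaws open and shut, and the axes are right-handed (so a half turn about z gives the same grasp; the last joint's range is limited). The gripper opens to 88 mm and grips with 3 to 60 N. Pads are 20 mm wide; open, the fingers measure 115 mm over their backs; the gripper's body (75 mm by 178 mm) begins 61 mm behind the grasp point.
Start: joints at [-1.296, 0.411, -0.013, 1.596, 0.006, 1.134, -0.082], TCP at [0.21, 0.589, 0.223] pointing down, gripper open.
Joint ranges: [-2.95, 2.95], [-0.29, 1.99], [-1.47, 1.44], [0.14, 2.54], [-1.03, 4.17], [0.13, 1.85], [-2.86, 2.86]. Speed limits (rad/s): [2.39, 2.39, 3.01, 3.01, 3.14, 3.14, 3.14].

## Interface

Orientations are given as a unit quaternion [x, y, z, w].
In Python, from workcell import status, vision, arm, models gives the robot as it stands. The module is installed in compiled form; this text tells all that it offers.
- The arm moves only by the shell command python3 -m jog 'ROWS' [OPENING] [FORCE]. ROWS is JSON, one flat list of numbers, 4 for each row, row after row: the shift along the world's x, y, z in mm, then the turn about the world's z in rad. A call has 1 to 20 rows; each row is the pose to reach, as a shift and turn from the pose commanded when the call began; what a row does not reach only later rows make up. A row lasts 1/8 s, in which the tool goes at most 62.5 mm and 10.7 degrees, less where a joint would pass 70% of its speed; a pose out of reach is approached as far as the arm can. A call with a gripper value outside its range is refused whole. OPENING is the finger opening in mm, from 0 to 87.8, set as the call begins (- or left out, the last holds). The fingers move at their own pace and stop on an object; FORCE is the grip in N (left out, the last holds). Time passes only in rows, so rows that repeat a pose let the fingers close. It gives the time, the measured TCP pose, the force and the opening at its end, in the units of the state.
- status.get_state(): the state, without advancing time (a new reading comes with each control period).
- vision.get_image(name): name is "scene" or "top"; returns a dict with "color" (420x560x3 uint8, red, green, blue), "range_z" (420x560 float32, m along the optical axis (not along the pixel's ray), 0 where there is no reading), "K" (3x3 intrinsics, pixels), "R" (3x3) and "t" (3): a world point X has camera coordinates R X + t. Camera axes: x right, y down, z forward; pixel columns grow to the right and rows downward; lengths in m; the calibration is good to about 2 mm. A picture is of the moment at which its call begins.
- arm.finish_job(): hands the job in, once; it reports no verdict.
Trained networks look in a picture, given as the dict that the camera call returned (one of the last four; its "shot" number tells which), for a name from the list of things; names that differ only in an ending like _2 or _b are one class to them, and where a whole thing is asked for, a point or a joint stands for the part that bears it (a point fixed in the world has none). Each returns a list of dicts, best first, with "p" (0 to 1); they miss things now and then, are a little off and sometimes report something else, mostly with a low value. They report only what shows in the picture. A call takes as long as a camera call. They do not tell look-alikes from the thing itself.
- models.spot_in(picture, thing): "point" ([column, row] in pixels, amid what is visible of it).
- models.mark_of(picture, thing): "point" ([column, row] in pixels: a listed point, or the origin of a listed thing).
The state is a dict: "t": time; "joint_pos": joint angles; "qd": joint speeds; "joint_torque": joint torques, N m; "tcp_pos": TCP position; "ee_rot": TCP orientation; "contact_force": force on the tool from outside, world axes, zero at the start; "wrist_torque": the same for the moment, N m; "finger_gap": finger opening in m.
Only numpy, scipy, OpenCV 4.12 (cv2) and the standard library are available. Lean on these libraries where they do the work, as an engineer would, in place of code of your own. Each camera call takes 0.05 s, during which the arm holds its last target.

## Task

The orange buckle has dropped into the narrow gap beside the first-aid case, under the clear tray. Take the bent hook from its stand, fish the buckle out of the gap with it until it lies wholly on the green mat, and hang the hook back on its stand as it was. Touch the buckle only with the hook, press only lightly (under 10 N) on the padded floor of the gap, do not strain against the case and box (under 20 N), and leave the other things where they are.

Things in the scene. Friction and masses are not known exactly. Their poses are not given: they have to be found in the camera images.
- station: Fixed: black open first-aid case, blue supply box (both 56 mm high) and the gap between. Origin: middle of the gap's mouth at table height; +x runs into the gap, away from the robot, +y to the case, z up. Gap: 30 mm wide (y -15 to 15), x 0 to 150 mm, then a back wall. Case x 0 to 270, y 15 to 235 mm; box y -85 to -15 mm. A raised black tray, only a picture, is at x 255 to 345 mm.
- tray_edge (a point): Middle of the lower near edge of the fixed clear plastic tray, 50 mm in from the gap's mouth, 56 mm above the table. The tray roofs the gap from here to the gap's end (in front of it the gap is open at the top); its rim is 86 mm above the table. Axes as the station's.
- mat_center (a point): Middle of the upper face of the fixed green mat, 6 mm above the table. The mat measures 120 mm along the station's x, from the gap's mouth towards the robot, and 160 mm across. Axes as the station's.
- liner: White padded strip that is the floor of the gap, 150 x 30 mm. Origin: middle of its near edge at the mouth, on its upper face, 9 mm above the table; axes as the station's. It gives straight down under load like stiff foam, about 4 N per mm, at most 5 mm.
- buckle_center (a point): Centre of the dropped orange plastic strap buckle, a flat frame with a middle bar, 36 mm long (its x) x 22 mm wide x 7 mm thick, about 25 g. It starts flat on the padded strip under the clear tray, its length along the gap within 8 degrees, its centre 70 to 92 mm in from the mouth.
- buckle: The same orange buckle; origin under its centre.
- hook_grip (a point): Centre of the hook's upright red handle, 22 x 22 x 50 mm tall; below it a black flange 40 (x) x 44 (y) x 6 mm, its underside 31 mm below this point. Hook mass 135 g, z up. The steel stem under the flange is telescopic and stiffly clamped (slips above 40 N); how far it is drawn out differs each run and is not measured: the blade's lower edge is 131 to 161 mm below this point.
- hook: The same hook; origin in the centre of the flange's underside, same axes. From here a 7 mm steel stem goes straight down, bends, and runs level 85 mm along the hook's +x; there a blade 14 mm wide (y), 5 mm thick (x) points down. The blade's lower edge is 20 mm below the level part's centre line and 24 mm below its top. Blade centre: x = 85 mm, y = 0.
- stand: Fixed grey stand. Origin at table height under the middle of its two top rails, which run along its x, 50 mm long, 24 mm apart, tops 145 mm above the table; side plates 56 mm apart below. The hook hangs with its flange on both rails, level part along the stand's +x between the plates, handle centre 176 mm above the table. It comes out and goes back straight up and down.
- bottle: White bottle with a blue label, diameter 60, 150 mm high, a bystander. Origin under its centre.
- jar: Amber jar, diameter 56, 70 mm high, a bystander. Origin under its centre.
- cup: Steel cup, 80 mm high, diameter 70, a bystander. Origin under its centre.
- tape: Wide roll of white tape lying flat, diameter 70, 25 mm high, a bystander. Origin under its centre.
- roll: Small yellow tape roll, diameter 32, 20 mm high, lying on the blue box beside the open part of the gap, a bystander. Origin under its centre.
- pills: Small amber jar, diameter 34, 50 mm high, standing in the case, a bystander. Origin under its centre.
Things that resemble listed ones, but are neither listed nor needed, are in the scene too. What is shaped like the hook but blue, pink or turquoise is not meant.

How it is judged:
By the outcome, as a careful person would: the job done as asked, in the order asked, and still so for the second after the job is handed in, with the robot touching nothing.
It also fails if it takes over 58 s, if anything falls off the work surface, if the arm or the gripper's body presses on something with over 40 N, if the wrist force passes 120 N, or if a joint passes its speed limit or range.

## Working session

There is one attempt and no reset: what is moved stays moved. The work goes in short steps, Python scripts to look and compute and a shell command to move; the robot and the scene stay as the last step left them, time stands still between calls to the robot, and variables do not carry over. Pictures are saved under pics/ and viewed, and the job is handed in when it is done.

```bash
mkdir -p pics
cat > h.py <<'E'
import numpy as np, cv2
from workcell import status, vision, arm, models
def save(p,n): cv2.imwrite('pics/'+n+'.png', cv2.cvtColor(p['color'],cv2.COLOR_RGB2BGR))
def deproj(p,uv,z=None,depth=None):
    K,R,t=p['K'],p['R'],p['t']; d=np.linalg.inv(K)@np.array([uv[0],uv[1],1.]); C=-R.T@t; D=R.T@d
    if z is not None: s=(z-C[2])/D[2]
    else:
        s=depth if depth is not None else p['range_z'][int(round(uv[1])),int(round(uv[0]))]
    return C+s*D
def proj(p,X):
    c=p['R']@np.array(X)+p['t']; u=p['K']@c; return u[:2]/u[2]
E
python3 - <<'E'
from h import *
s=status.get_state(); print({k:np.round(v,3) for k,v in s.items()}, arm.grip_depth)
for n in ['scene','top']:
    p=vision.get_image(n); save(p,n+'0'); C=-p['R'].T@p['t']; print(n,C,p['K'][0,0],p['R'][2])
    for th in ['station','tray_edge','mat_center','liner','buckle_center','hook_grip','hook','stand','bottle','roll','buckle']:
        r=models.mark_of(p,th); print(th,[(np.round(q['point'],1).tolist(),round(q['p'],2),np.round(deproj(p,q['point']),3).tolist()) for q in r[:4]])
print(status.get_state()['t'])
E
```

```text
{'t': np.float64(0.0), 'joint_pos': array([-1.296,  0.412, -0.013,  1.597,  0.006,  1.134, -0.082]), 'qd': array([ 0.004,  0.001,  0.002,  0.   , -0.002,  0.001,  0.001]), 'joint_torque': array([-2.0000e-03, -5.8795e+01,  6.4100e-01, -2.9108e+01, -5.4000e-02,
        1.8000e-02,  0.0000e+00]), 'tcp_pos': array([0.21 , 0.588, 0.222]), 'ee_rot': array([ 0.817,  0.576, -0.001,  0.001]), 'contact_force': array([ 0.353, -0.414,  0.665]), 'wrist_torque': array([0.024, 0.042, 0.008]), 'finger_gap': np.float64(0.088)} 0.0187
scene [0.95750216 0.54106088 1.14126472] 544.5482451398108 [-0.3780421  -0.45549249 -0.80598434]
station [([290.1, 290.6], 0.83, [0.572, 0.118, 0.04])]
tray_edge [([278.4, 287.8], 0.65, [0.599, 0.109, 0.075])]
mat_center [([307.5, 268.7], 0.97, [0.491, 0.087, 0.009])]
liner [([294.1, 286.1], 0.49, [0.56, 0.117, 0.046])]
buckle_center [([139.5, 242.1], 0.48, [0.767, -0.209, 0.041])]
hook_grip [([263.0, 119.7], 0.94, [0.278, -0.351, 0.032]), ([179.9, 138.5], 0.8, [0.504, -0.437, 0.035]), ([324.8, 174.0], 0.71, [0.277, -0.089, 0.033]), ([417.4, 334.9], 0.71, [0.432, 0.372, 
[... 822 characters left out ...]
0.091, 0.015])]
buckle_center [([358.9, 199.0], 0.29, [0.485, -0.233, 0.201])]
hook_grip [([359.2, 199.3], 0.86, [0.484, -0.234, 0.201]), ([430.4, 201.3], 0.78, [0.493, -0.447, 0.034]), ([294.1, 284.0], 0.74, [0.28, -0.093, 0.031]), ([346.5, 106.5], 0.73, [0.728, -0.224, 0.086])]
hook [([302.4, 270.4], 0.8, [0.313, -0.117, -0.001]), ([406.1, 295.2], 0.75, [0.253, -0.378, 0.036]), ([355.7, 201.1], 0.68, [0.48, -0.226, 0.201]), ([435.7, 211.0], 0.65, [0.467, -0.458, 0.04])]
stand [([346.5, 203.3], 0.81, [0.479, -0.213, 0.145])]
bottle [([346.5, 102.3], 0.88, [0.736, -0.223, 0.097]), ([223.2, 205.1], 0.32, [0.484, 0.093, 0.005])]
roll [([237.9, 166.5], 0.51, [0.58, 0.051, 0.055])]
buckle []
1.2
```

View pics/scene0.png

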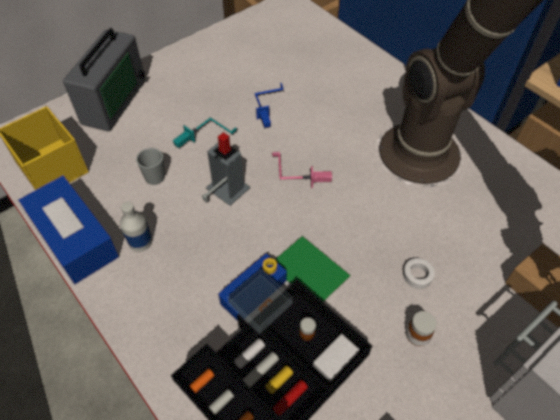

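View pics/top0.png

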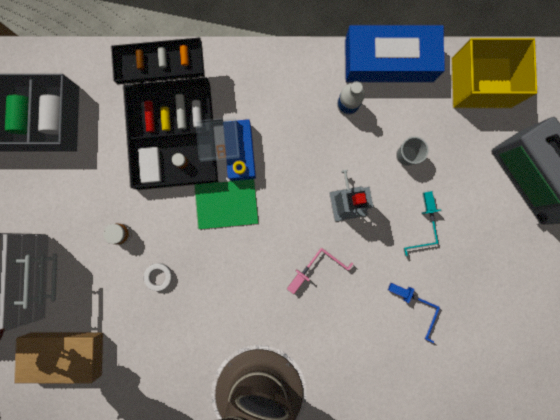

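Run:
```python
import cv2
a=cv2.imread('pics/top0.png'); s=cv2.imread('pics/scene0.png')
cv2.imwrite('pics/z1.png',cv2.resize(a[100:240,180:270],None,fx=6,fy=6,interpolation=cv2.INTER_CUBIC)[:600*2][:840,:540][0:600])
cv2.imwrite('pics/z2.png',cv2.resize(a[160:240,310:390],None,fx=7,fy=7,interpolation=cv2.INTER_CUBIC))
cv2.imwrite('pics/z3.png',cv2.resize(s[240:340,210:360],None,fx=5,fy=5,interpolation=cv2.INTER_CUBIC))
cv2.imwrite('pics/z4.png',cv2.resize(s[120:220,180:260],None,fx=6,fy=6,interpolation=cv2.INTER_CUBIC))
```

```text
(no output)
```

View pics/z1.png

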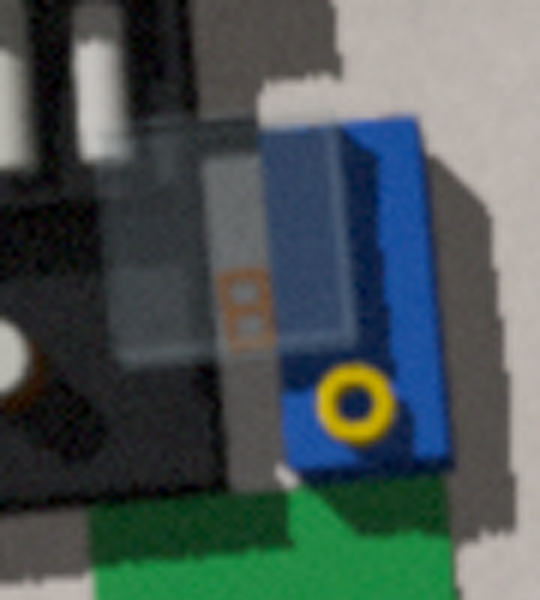

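View pics/z2.png

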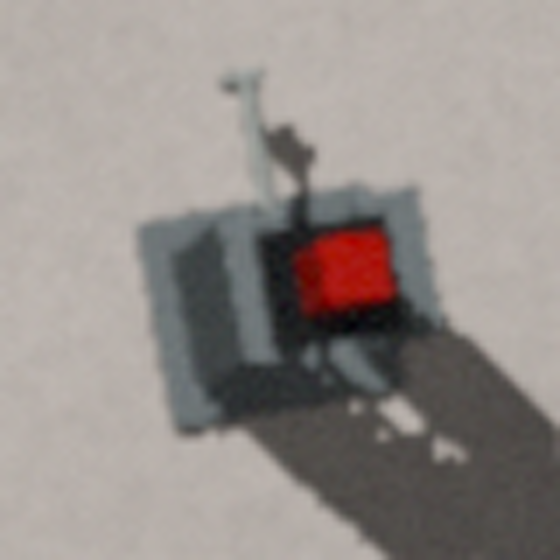

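View pics/z3.png

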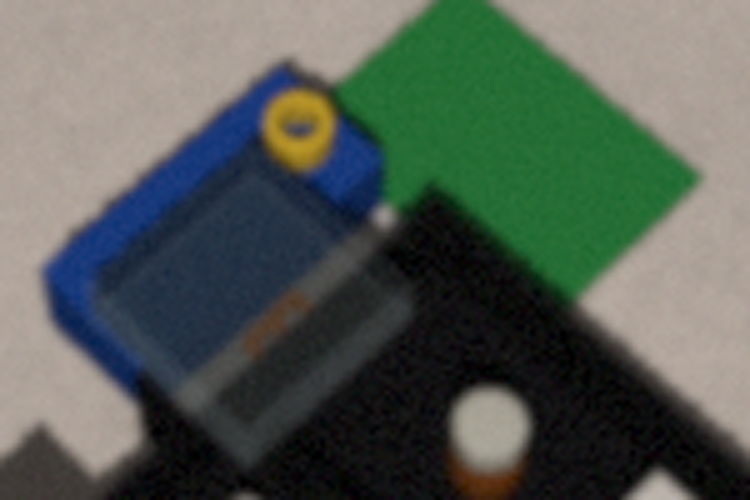

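View pics/z4.png

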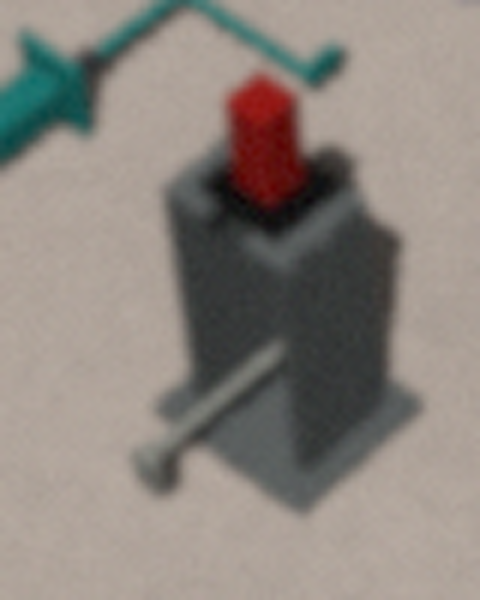

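```bash
cat > m.py <<'E'
from h import *
def cloud(p):
    h,w=p['range_z'].shape; v,u=np.mgrid[:h,:w]; d=p['range_z']
    c=np.stack([(u-p['K'][0,2])/p['K'][0,0]*d,(v-p['K'][1,2])/p['K'][1,1]*d,d],-1)
    return (c-p['t'])@p['R']
def rect(p,mask,z):
    mask=cv2.morphologyEx(mask.astype(np.uint8),cv2.MORPH_OPEN,np.ones((3,3)))
    n,l,st,_=cv2.connectedComponentsWithStats(mask); i=1+np.argmax(st[1:,4]); ys,xs=np.where(l==i)
    P=np.array([deproj(p,(a,b),z=z)[:2] for a,b in zip(xs,ys)])
    r=cv2.minAreaRect((P*1000).astype(np.float32)); return r, cv2.boxPoints(r), (l==i)
E
python3 - <<'E'
from m import *
for n in ['scene','top']:
    p=vision.get_image(n); H=cv2.cvtColor(p['color'],cv2.COLOR_RGB2HSV).astype(int); W=cloud(p)
    np.savez('pics/'+n,**p)
    near=(np.hypot(W[...,0]-.55,W[...,1]-.09)<.2)
    g=(abs(H[...,0]-65)<15)&(H[...,1]>120)&near
    r,b,m=rect(p,g,.006); print(n,'mat',r,b.round(1).tolist(), 'z',np.median(W[m][:,2]))
    bl=(abs(H[...,0]-110)<15)&(H[...,1]>130)&near
    # top face only
    bt=bl&(abs(W[...,2]-.056)<.012)
    r,b,m=rect(p,bt,.056); print(n,'box',r,b.round(1).tolist(),'z',np.median(W[m][:,2]))
    rd=((H[...,0]<6)|(H[...,0]>174))&(H[...,1]>170)&(np.hypot(W[...,0]-.49,W[...,1]+.23)<.08)
    q=W[rd&(W[...,2]>.1)]; print('red',len(q),q.min(0),q.max(0))
    t=q[abs(q[:,2]-.201)<.006]; print(' top face',len(t),t.mean(0),cv2.minAreaRect((t[:,:2]*1000).astype(np.float32)))
    st=np.hypot(W[...,0]-.49,W[...,1]+.22)<.15
    q=W[st&(W[...,2]>.13)&(W[...,2]<.16)]; print(' rails',len(q),cv2.minAreaRect((q[:,:2]*1000).astype(np.float32)))
    for lo,hi in [(.005,.02),(.02,.03),(.03,.04),(.04,.05),(.05,.06),(.06,.08),(.08,.1)]:
        k=st&(W[...,2]>lo)&(W[...,2]<hi)&(W[...,0]>.515); print(lo,hi,k.sum(),W[k].mean(0).round(3) if k.any() else '')
E
```

```text
scene mat ((488.5458068847656, 90.36583709716797), (111.48876953125, 153.9806365966797), 5.877824783325195) [[425.20001220703125, 161.1999969482422], [441.0, 8.100000381469727], [551.9000244140625, 19.5], [536.0999755859375, 172.6999969482422]] z 0.007547415438404187
scene box ((635.0010986328125, 30.756343841552734), (149.75889587402344, 25.464025497436523), 10.165596961975098) [[559.0, 30.100000381469727], [563.5, 5.0], [711.0, 31.399999618530273], [706.5, 56.5]] z 0.05757595084884398
red 183 [ 0.47531678 -0.24287845  0.14888304] [ 0.50123458 -0.21874871  0.20615174]
 top face 52 [ 0.49148416 -0.22854419  0.20136968] ((490.9247741699219, -229.81565856933594), (20.90424346923828, 17.179662704467773), 19.085039138793945)
 rails 397 ((492.041748046875, -233.4619140625), (52.72175598144531, 72.02854919433594), 9.59631061553955)
0.005 0.02 381 [ 0.551 -0.219  0.008]
0.02 0.03 9 [ 0.52  -0.261  0.025]
0.03 0.04 14 [ 0.55  -0.236  0.035]
0.04 0.05 32 [ 0.549 -0.231  0.047]
0.05 0.06 62 [ 0.544 -0.228  0.054]
0.06 0.08 17 [ 0.519 -0.26   0.069]
0.08 0.1 19 [ 0.519 -0.261  0.09 ]
top mat ((
[... 359 characters left out ...]
7.2999877929688, 76.80000305175781], [554.0, 7.800000190734863], [702.9000244140625, 22.299999237060547], [696.2000122070312, 91.30000305175781]] z 0.056366481725126205
red 143 [ 0.47219838 -0.2573871   0.14932222] [ 0.50314512 -0.22313792  0.20758336]
 top face 97 [ 0.48618952 -0.23488682  0.20149939] ((486.2112121582031, -235.06971740722656), (22.013574600219727, 21.51422119140625), 9.24350643157959)
 rails 461 ((489.0778503417969, -236.8040008544922), (50.00566482543945, 68.84718322753906), 10.481022834777832)
0.005 0.02 259 [ 0.557 -0.223  0.007]
0.02 0.03 0 
0.03 0.04 3 [ 0.569 -0.216  0.036]
0.04 0.05 17 [ 0.545 -0.228  0.048]
0.05 0.06 49 [ 0.549 -0.225  0.053]
0.06 0.08 0 
0.08 0.1 0
```

```bash
python3 -m jog '[60,-80,20,-0.1, 110,-140,40,-0.25, 160,-210,50,-0.4, 200,-270,50,-0.55, 230,-330,50,-0.7, 250,-390,50,-0.85, 260,-450,50,-1.0, 270,-510,50,-1.056, 275,-570,50,-1.056, 278,-630,50,-1.056, 278,-690,50,-1.056, 278,-750,50,-1.056, 278,-800,50,-1.056, 278,-822,50,-1.056, 278,-822,50,-1.056, 278,-822,50,-1.056]' 80
python3 - <<'E'
from m import *
p=np.load('pics/top.npz'); q=np.load('pics/scene.npz')
for p in (p,q):
    W=cloud(p); 
    # along hook axis
    c=np.array([.4885,-.2345]); a=np.deg2rad(9.9); R=np.array([[np.cos(a),np.sin(a)],[-np.sin(a),np.cos(a)]])
    L=(W[...,:2]-c)@R.T
    k=(W[...,2]>.022)&(W[...,2]<.1)&(L[...,0]>.03)&(L[...,0]<.11)&(abs(L[...,1])<.018)
    o=np.c_[L[k]*1000,W[k][:,2]*1000].round(0); o=o[np.argsort(o[:,0])]; print(o.astype(int).tolist())
E
```

```text
t: 3.3
tcp_pos: [0.4875, -0.2355, 0.2727]
ee_rot: [0.996, 0.084, -0.0, 0.0]
contact_force: [0.1, 0.2, -0.6]
finger_gap: 0.08
[[32, 1, 52], [34, -2, 52], [35, 2, 50], [35, 0, 49], [37, -3, 51], [37, 0, 52], [38, 2, 50], [39, -4, 51], [40, -1, 54], [40, 2, 55], [42, -4, 50], [42, -1, 55], [43, 1, 49], [44, -4, 54], [45, -2, 53], [45, 1, 51], [47, -2, 55], [48, -1, 47], [50, -3, 49], [50, 0, 53], [51, 2, 47], [53, -3, 51], [53, 2, 51], [53, 0, 54], [55, -3, 53], [55, -1, 52], [56, 1, 50], [57, -4, 54], [58, -2, 50], [59, 1, 50], [61, -5, 47], [61, 1, 53], [61, -2, 51], [63, 0, 55], [63, -2, 54], [65, -2, 57], [66, 0, 54], [67, 2, 51], [68, -4, 49], [69, 1, 49], [69, -1, 51], [70, -3, 56], [71, -1, 51], [72, 1, 49], [74, -2, 51], [74, -5, 47], [74, 1, 53], [76, -2, 55], [76, -5, 53], [77, 0, 50], [78, -2, 56], [79, 0, 51], [79, -7, 43], [80, 5, 51], [80, 2, 49], [80, -8, 56], [80, 4, 30], [81, -2, 58], [81, -6, 51], [81, 0, 57], [82, 5, 40], [82, 5, 54], [82, 1, 49], [83, -6, 53], [84, -1, 54], [84, -4, 51], [85, 1, 52], [85, 5, 38]]
[[30, 4, 54], [31, -2, 53], [32, 2, 53], [33, 3, 51], 
[... 360 characters left out ...]
 3, 57], [62, 3, 51], [62, 0, 55], [63, 1, 49], [64, -2, 52], [65, 3, 57], [67, 1, 53], [68, 2, 51], [69, 0, 54], [71, 2, 50], [71, 2, 54], [72, -1, 56], [72, 0, 53], [74, -3, 52], [74, 1, 52], [76, 3, 52], [77, 1, 55], [78, -2, 53], [78, 1, 48], [80, 4, 56], [81, 2, 55], [81, -2, 52], [82, 2, 51], [83, -4, 52], [83, -1, 51], [84, 5, 36], [84, 5, 31], [84, 7, 47], [84, 7, 50], [85, -5, 54], [85, -3, 51], [85, 5, 53], [85, 7, 42], [85, 4, 49], [86, -4, 51], [86, -6, 41], [86, -5, 46], [86, 2, 48], [86, 4, 37], [87, 5, 35], [87, 4, 55], [87, 3, 46], [87, -7, 33], [87, 0, 47], [88, -2, 33], [88, 7, 50], [88, 0, 44], [88, -4, 41], [88, -1, 39], [88, 3, 42], [89, 3, 56], [89, 3, 39], [89, 8, 48]]
```

```bash
python3 -m jog '[1,1,-40,0, 1,1,-80,0, 1,1,-100,0, 1,1,-112,0, 1,1,-112,0]' 60
python3 - <<'E'
from h import *
for n in ['scene','top']:
    p=vision.get_image(n); save(p,n+'1')
import cv2
a=cv2.imread('pics/top1.png'); s=cv2.imread('pics/scene1.png')
z=np.hstack([cv2.resize(a[150:250,300:400],(400,400)),cv2.resize(s[100:200,180:280],(400,400))]); cv2.imwrite('pics/g1.png',z)
E
```

```text
t: 3.92
tcp_pos: [0.4891, -0.2313, 0.1604]
ee_rot: [0.996, 0.087, -0.0, -0.0]
contact_force: [0.3, -1.2, 0.6]
finger_gap: 0.0599
```

View pics/g1.png

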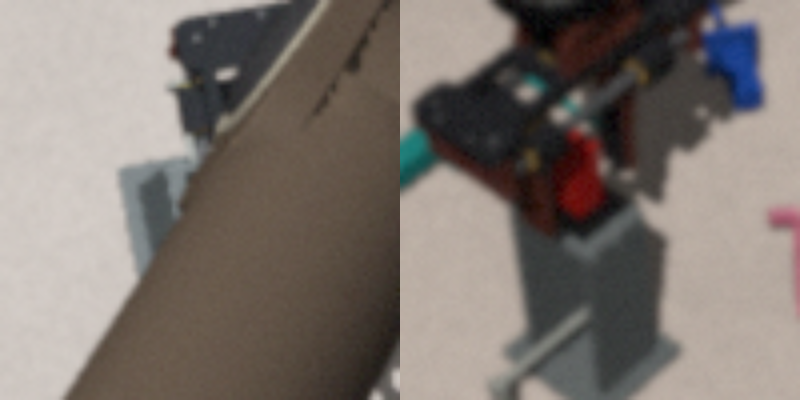

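```bash
python3 -m jog '[0,0,0,0, 0,0,0,0]'; python3 -c "
from h import *
print(status.get_state()['tcp_pos'])"; python3 -m jog '[0,0,0,0]'
```

```text
t: 4.28
tcp_pos: [0.4894, -0.2324, 0.1613]
ee_rot: [0.996, 0.086, 0.001, 0.0]
contact_force: [-0.2, -0.0, -0.1]
finger_gap: 0.0597
[ 0.48943657 -0.23242273  0.16125166]
t: 4.4
tcp_pos: [0.4892, -0.2324, 0.1609]
ee_rot: [0.996, 0.086, 0.0, 0.0]
contact_force: [0.3, 1.1, 0.3]
finger_gap: 0.0601
```

```bash
python3 -m jog '[0,-2,0,0, 0,-2,0,0]' ; python3 -m jog '[0,0,0,0, 0,0,0,0, 0,0,0,0, 0,0,0,0, 0,0,0,0]' 10 45
```

```text
t: 4.65
tcp_pos: [0.4891, -0.2346, 0.1607]
ee_rot: [0.996, 0.086, 0.0, 0.0]
contact_force: [-0.2, -0.2, 0.1]
finger_gap: 0.0605
t: 5.28
tcp_pos: [0.4889, -0.2344, 0.1606]
ee_rot: [0.996, 0.086, -0.0, -0.0]
contact_force: [-1.1, 0.9, -0.1]
finger_gap: 0.022
```

```bash
python3 -m jog '[0,0,10,0, 0,0,30,0, 0,0,60,0, 0,0,100,0, 0,0,145,0, 0,0,165,0, 0,0,165,0, 0,0,165,0]'
python3 - <<'E'
from m import *
s=status.get_state(); print(s['tcp_pos'],s['contact_force'],s['finger_gap'])
for n in ['scene','top']:
    p=vision.get_image(n); save(p,n+'2'); np.savez('pics/'+n+'2',**p); W=cloud(p); 
    c=s['tcp_pos'][:2]; a=np.deg2rad(9.9); R=np.array([[np.cos(a),np.sin(a)],[-np.sin(a),np.cos(a)]])
    L=(W[...,:2]-c)@R.T
    k=(W[...,2]>.17)&(W[...,2]<.26)&(L[...,0]>.02)&(L[...,0]<.11)&(abs(L[...,1])<.025)
    o=np.c_[L[k]*1000,W[k][:,2]*1000].round(0); o=o[np.argsort(o[:,0])]; print(len(o),o.astype(int)[::3].tolist())
a=cv2.imread('pics/top2.png'); s=cv2.imread('pics/scene2.png')
z=np.hstack([cv2.resize(a[140:240,300:400],(400,400)),cv2.resize(s[60:220,150:310],(400,400))]); cv2.imwrite('pics/g2.png',z)
E
```

```text
t: 6.28
tcp_pos: [0.4886, -0.234, 0.3248]
ee_rot: [0.996, 0.086, -0.001, -0.0]
contact_force: [-0.4, -0.5, -0.9]
finger_gap: 0.0218
[ 0.48862736 -0.23402223  0.32478147] [-0.36945814 -0.50834993 -0.91801651] 0.02184809837869204
117 [[20, 1, 220], [24, 4, 218], [27, 4, 218], [29, 0, 216], [32, -1, 218], [33, -1, 215], [36, 3, 217], [37, 0, 216], [41, 4, 216], [45, 2, 220], [47, 4, 220], [48, 5, 214], [51, -1, 217], [53, 4, 215], [56, 4, 217], [60, 4, 218], [61, 1, 216], [62, 2, 214], [66, 1, 220], [67, 2, 215], [71, 2, 215], [74, 5, 216], [76, 4, 217], [78, 3, 218], [79, 3, 215], [83, 5, 217], [84, 8, 209], [85, 3, 213], [85, 7, 196], [86, 6, 207], [86, 10, 206], [86, -5, 198], [87, 5, 207], [87, -1, 196], [88, -4, 211], [88, -1, 210], [88, -4, 208], [89, 1, 215], [89, 5, 202]]
96 [[27, 3, 214], [29, 2, 213], [31, 0, 216], [34, 1, 213], [36, 1, 216], [38, 1, 218], [40, -2, 214], [42, 1, 219], [44, 3, 220], [46, 0, 219], [49, 0, 212], [50, 2, 211], [52, 2, 213], [54, 2, 213], [56, 2, 215], [59, 1, 214], [61, 4, 216], [63, 3, 214], [65, 2, 214], [68, 2, 215], [70, 2, 216], [72, 1, 215], [74, -4, 213], [76, 1, 216], [78, -2, 218], [80, -2, 216], [81, 0, 215], [81, 7, 207], [82, 7, 218], [83, 1, 216], [84, 7, 205], [85, -3, 217]]
```

View pics/g2.png

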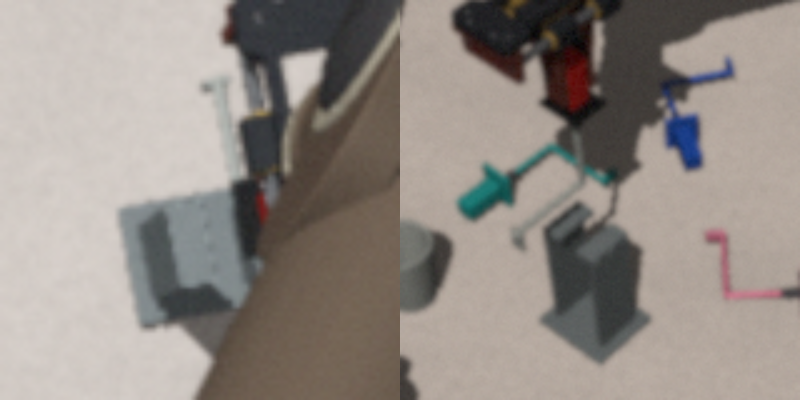

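Run:
```python
from m import *
a=np.deg2rad(5.6); R=np.array([[np.cos(a),np.sin(a)],[-np.sin(a),np.cos(a)]])
for n in ['scene','top']:
    p=vision.get_image(n); save(p,n+'3')
    C=-p['R'].T@p['t']
    H=cv2.cvtColor(p['color'],cv2.COLOR_RGB2HSV).astype(int)
    # mask by projected liner region
    org=np.array([.548,.092]) if n=='top' else np.array([.550,.096])
    v,u=np.mgrid[:420,:560]
    pts=[]
    for y in range(130,330):
        for x in range(200,330):
            w=deproj(p,(x,y),z=.014)[:2]; l=R@(w-org)*1000
            if 40<l[0]<140 and -16<l[1]<16 and H[y,x,0]<18 and H[y,x,1]>85: pts.append(l)
    pts=np.array(pts); print(n,len(pts)); 
    if len(pts): print(cv2.minAreaRect(pts.astype(np.float32)),pts.min(0),pts.max(0))
    # mouth/wall landmarks
    for th in ['buckle_center','tray_edge','mat_center']:
        r=models.mark_of(p,th); print(th,[(np.round(q['point'],1).tolist(),round(q['p'],2),(R@(deproj(p,q['point'],z={'buckle_center':.0125,'tray_edge':.056,'mat_center':.006}[th])[:2]-org)*1000).round(1)) for q in r[:2]])
s=status.get_state(); print(s['t'],s['tcp_pos'],s['joint_pos'])
```

```text
scene 42
((79.04296875, -5.490418910980225), (34.8891716003418, 8.46938419342041), 3.010284423828125) [ 61.4889186  -10.49187822] [96.41667892 -1.20045344]
buckle_center []
tray_edge [([275.6, 292.1], 0.89, array([55.2,  4.8])), ([290.6, 285.6], 0.58, array([20.1, 17. ]))]
mat_center [([307.4, 272.0], 0.75, array([-53.8,   2.1]))]
top 34
((83.69586181640625, 0.37429046630859375), (24.732728958129883, 19.913372039794922), 8.881768226623535) [69.94050856 -9.16904907] [96.16274155 10.01141306]
buckle_center [([179.9, 163.2], 0.67, array([ 58. , 110.8]))]
tray_edge [([219.2, 156.3], 0.83, array([58.4,  1. ]))]
mat_center [([226.4, 206.9], 0.75, array([-68.9,  -0.9]))]
6.775 [ 0.48905786 -0.2344107   0.32551888] [-0.2320251   0.21908581  0.7215252   1.68323671 -0.14958243  1.29583101
  0.69034134]
```

```bash
python3 -m jog '[-5,30,0,0, -15,80,0,-0.02, -25,130,0,-0.04, -35,180,-20,-0.06, -45,230,-50,-0.075, -50,280,-80,-0.075, -53,310,-105,-0.075, -53.5,315.5,-115,-0.075, -53.5,315.5,-115,-0.075, -53.5,315.5,-115,-0.075]'
python3 - <<'E'
from m import *
s=status.get_state(); print(s['tcp_pos'],s['contact_force'],s['finger_gap'],s['ee_rot'])
for n in ['scene','top']:
    p=vision.get_image(n); save(p,n+'4'); np.savez('pics/'+n+'4',**p); W=cloud(p); 
    c=s['tcp_pos'][:2]; a=np.deg2rad(5.6); R=np.array([[np.cos(a),np.sin(a)],[-np.sin(a),np.cos(a)]])
    L=(W[...,:2]-c)@R.T
    k=(W[...,2]>.06)&(W[...,2]<.12)&(L[...,0]>.02)&(L[...,0]<.11)&(abs(L[...,1])<.025)
    o=np.c_[L[k]*1000,W[k][:,2]*1000].round(0); o=o[np.argsort(o[:,0])]; print(len(o)); 
    k1=(o[:,0]<76)&(o[:,2]>80); print(np.median(o[k1],0), o[k1].mean(0), o[o[:,0]>82].astype(int).tolist())
a=cv2.imread('pics/top4.png'); s=cv2.imread('pics/scene4.png')
z=np.hstack([cv2.resize(a[120:240,170:270],(400,480)),cv2.resize(s[200:320,250:350],(400,480))]); cv2.imwrite('pics/g4.png',z)
E
```

```text
t: 8.02
tcp_pos: [0.4364, 0.0799, 0.2115]
ee_rot: [0.999, 0.047, 0.001, -0.0]
contact_force: [0.9, 0.3, -1.2]
finger_gap: 0.0222
[0.43637859 0.07991217 0.21150796] [ 0.93866478  0.28689081 -1.19942791] 0.02223416102047555 [ 9.98872701e-01  4.74643706e-02  6.76588627e-04 -5.87907465e-05]
121
[ 46.5   1.  104. ] [ 47.77142857   1.07142857 103.5       ] [[83, -1, 104], [83, -4, 100], [84, 3, 107], [84, 7, 90], [84, 7, 94], [84, 7, 84], [85, 7, 104], [85, 1, 105], [85, -5, 103], [86, 5, 102], [86, 6, 99], [86, 6, 95], [86, 3, 92], [86, -1, 103], [86, 8, 101], [86, 6, 87], [87, 3, 106], [87, 7, 84], [87, -3, 103], [87, 1, 85], [87, 4, 85], [87, 4, 89], [87, 5, 82], [87, 7, 93], [87, -2, 82], [88, -2, 97], [88, 2, 84], [88, -2, 88], [88, 1, 96], [88, 4, 99], [88, -2, 100], [88, -5, 101], [88, 1, 105], [88, 1, 91], [89, 4, 105], [89, -4, 95], [89, -4, 99], [89, -5, 107], [89, 2, 103], [89, -3, 88], [90, -3, 92], [90, 0, 97]]
1
[nan nan nan] [nan nan nan] [[83, -8, 79]]
  return _methods._mean(a, axis=axis, dtype=dtype,
  ret = um.true_divide(
<stdin>:9: RuntimeWarning: Mean of empty slice.
```

View pics/g4.png

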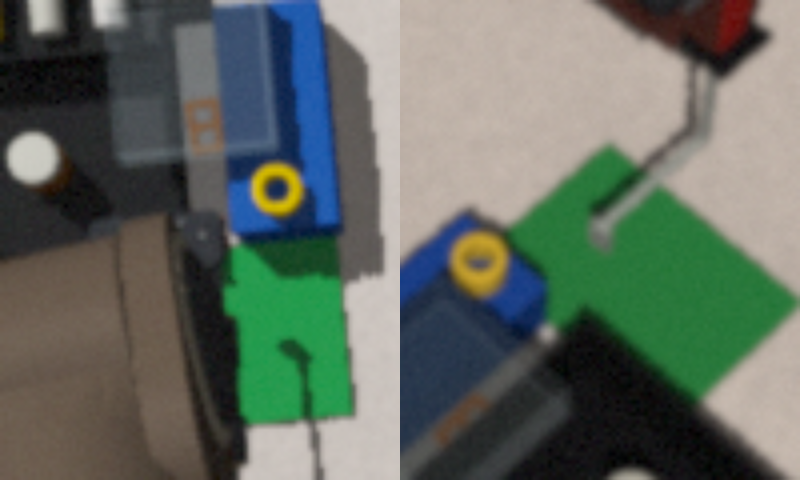

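```bash
python3 -m jog '[0,1,-30,0, 0,1.5,-50,0, 0,1.5,-55,0, 0,1.5,-55,0, 0,1.5,-55,0]'; python3 -m jog '[0,0,0,0]'
python3 - <<'E'
from m import *
for i in range(3):
    p=vision.get_image('scene'); s=status.get_state(); print(s['tcp_pos'],s['contact_force'],s['ee_rot'][:2])
save(p,'scene5')
# overlay model gap edges
im=cv2.cvtColor(p['color'],cv2.COLOR_RGB2BGR)
im=cv2.resize(im[210:330,220:360],None,fx=5,fy=5,interpolation=cv2.INTER_CUBIC)
a=np.deg2rad(5.6)
def S(x,y,z,o=(.550,.0935)): return np.array([o[0]+(x*np.cos(a)-y*np.sin(a))/1000,o[1]+(x*np.sin(a)+y*np.cos(a))/1000,z/1000])
def px(X): q=(proj(p,X)-[220,210]+.5)*5; return tuple(int(v) for v in q)
b=np.array([.0015,.0015,.0015])
for y in(-15,15): cv2.line(im,px(S(0,y,56)+b),px(S(150,y,56)+b),(0,255,255),1)
cv2.line(im,px(S(-120,0,6)+b),px(S(0,0,6)+b),(255,0,255),1)
for y in (-80,80): cv2.line(im,px(S(-120,y,6)+b),px(S(0,y,6)+b),(255,255,0),1)
cv2.line(im,px(S(-120,80,6)+b),px(S(-120,-80,6)+b),(255,255,0),1)
cv2.imwrite('pics/g5.png',im)
E
```

```text
t: 8.75
tcp_pos: [0.4363, 0.0827, 0.1565]
ee_rot: [0.999, 0.048, 0.001, -0.0]
contact_force: [-0.0, 0.6, -0.7]
finger_gap: 0.022
t: 8.88
tcp_pos: [0.436, 0.0827, 0.1563]
ee_rot: [0.999, 0.048, 0.001, -0.0]
contact_force: [0.5, 0.9, -0.7]
finger_gap: 0.0218
[0.43591383 0.08273841 0.15618827] [ 0.00397112 -0.53025753 -1.55686716] [0.99882301 0.04850064]
[0.43579482 0.08273793 0.15605971] [ 0.10197684 -0.57204199 -1.50090988] [0.99882279 0.0485065 ]
[0.43574041 0.08272245 0.15595293] [ 0.07126401 -0.12058049 -1.00666009] [0.99882188 0.04852589]
```

View pics/g5.png

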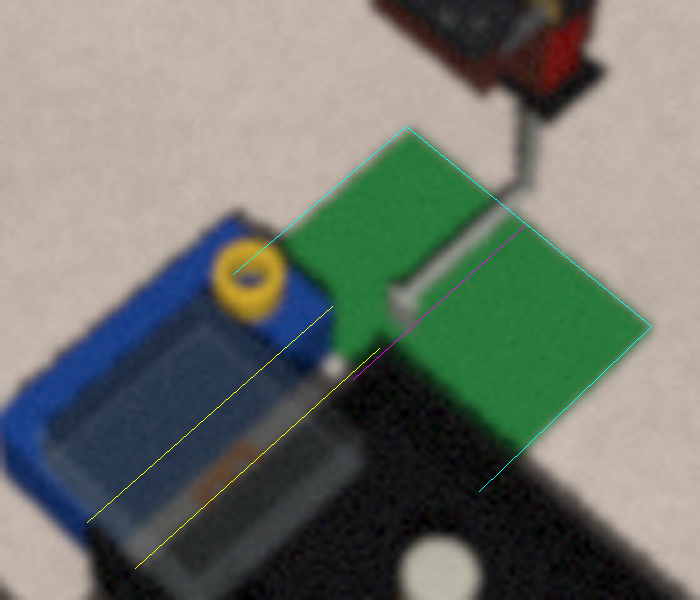

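```bash
python3 -m jog '[15,1.5,0,0, 30,2.9,0,0, 45,4.4,0,0, 60,5.9,0,0, 60,5.9,0,0]'; python3 -c "
from m import *
p=vision.get_image('scene');save(p,'scene6');s=status.get_state();print(s['tcp_pos'],s['contact_force'],s['ee_rot'][:2])
cv2.imwrite('pics/g6.png',cv2.resize(cv2.cvtColor(p['color'],cv2.COLOR_RGB2BGR)[210:330,220:360],None,fx=5,fy=5,interpolation=cv2.INTER_CUBIC))"
```

```text
t: 9.65
tcp_pos: [0.4967, 0.0884, 0.1554]
ee_rot: [0.999, 0.048, 0.0, 0.0]
contact_force: [-0.4, -0.8, -1.1]
finger_gap: 0.0218
[0.49580212 0.08830337 0.15529078] [-0.04306253  0.34911547 -0.99611213] [0.9988334  0.04828684]
```

View pics/g6.png

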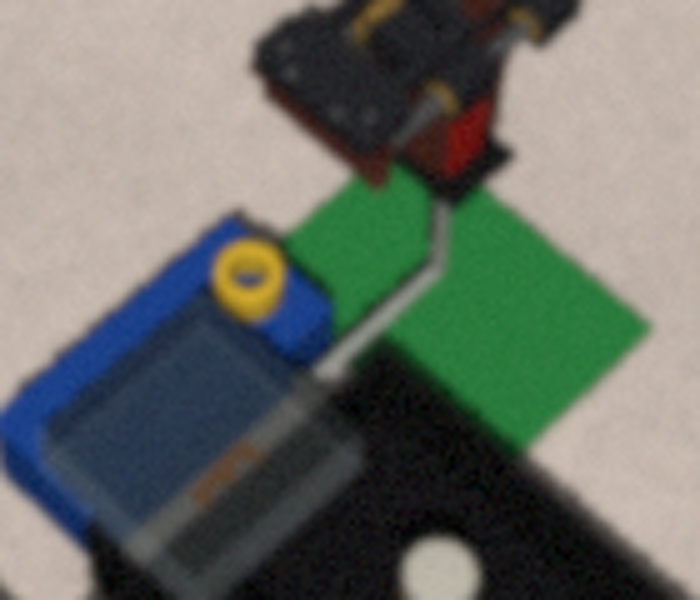

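```bash
python3 -m jog '[15,1.5,0.5,0, 30,2.9,0.5,0, 45,4.4,0.5,0, 60,5.9,0.5,0, 75,7.3,0.5,0, 87,8.5,0.5,0, 87,8.5,0.5,0, 87,8.5,0.5,0]'; python3 -c "
from m import *
p=vision.get_image('scene');save(p,'scene7');s=status.get_state();print(s['tcp_pos'],s['contact_force'],s['ee_rot'][:2])
cv2.imwrite('pics/g7.png',cv2.resize(cv2.cvtColor(p['color'],cv2.COLOR_RGB2BGR)[210:330,220:360],None,fx=5,fy=5,interpolation=cv2.INTER_CUBIC))"
```

```text
t: 10.7
tcp_pos: [0.5821, 0.0969, 0.156]
ee_rot: [0.999, 0.048, -0.0, 0.0]
contact_force: [-0.1, -0.1, -1.1]
finger_gap: 0.0217
[0.58206043 0.09693147 0.15606635] [-0.70185095 -0.36587102 -0.93597949] [0.99882475 0.04846685]
```

View pics/g7.png

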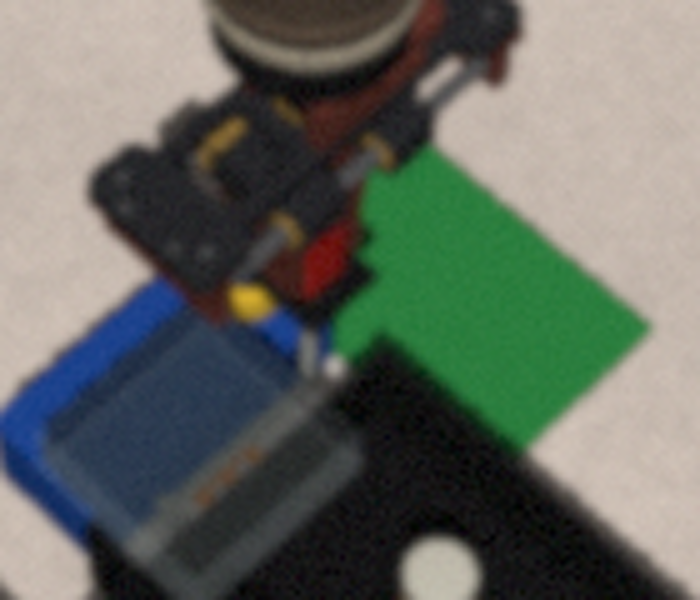

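```bash
python3 -m jog '[0,0,-4,0, 0,0,-8,0, 0,0,-10,0, 0,0,-10,0]'; python3 -m jog '[0,0,-1,0, 0,0,-1,0]';python3 -m jog '[0,0,-1,0, 0,0,-1,0]'
```

```text
t: 11.25
tcp_pos: [0.5824, 0.097, 0.1459]
ee_rot: [0.999, 0.048, -0.0, 0.0]
contact_force: [-1.0, 0.2, -2.2]
finger_gap: 0.0219
t: 11.5
tcp_pos: [0.5826, 0.097, 0.1451]
ee_rot: [0.999, 0.048, 0.0, 0.0]
contact_force: [0.2, 0.3, -1.2]
finger_gap: 0.0218
t: 11.75
tcp_pos: [0.5825, 0.0971, 0.1441]
ee_rot: [0.999, 0.049, -0.0, -0.0]
contact_force: [0.2, -0.0, -1.3]
finger_gap: 0.0217
```

```bash
python3 -m jog '[0,0,-1,0, 0,0,-1,0]'; python3 -m jog '[0,0,-1,0, 0,0,-1,0]'
```

```text
t: 12.0
tcp_pos: [0.5825, 0.097, 0.1431]
ee_rot: [0.999, 0.048, -0.0, 0.0]
contact_force: [-0.2, -0.2, -1.9]
finger_gap: 0.0215
t: 12.25
tcp_pos: [0.5825, 0.097, 0.1421]
ee_rot: [0.999, 0.048, -0.0, 0.0]
contact_force: [-0.0, 0.2, -2.0]
finger_gap: 0.0219
```

```bash
python3 -m jog '[0,0,-0.7,0, 0,0,-0.7,0]'
```

```text
t: 12.5
tcp_pos: [0.5826, 0.097, 0.1414]
ee_rot: [0.999, 0.048, -0.0, 0.0]
contact_force: [0.9, -0.3, -0.2]
finger_gap: 0.0214
```

```bash
python3 -m jog '[0,0,0.8,0, -8,-0.8,0.8,0, -16,-1.6,0.8,0, -24,-2.4,0.8,0, -32,-3.1,0.8,0, -40,-3.9,0.8,0, -48,-4.7,0.8,0, -56,-5.5,0.8,0, -56,-5.5,0.8,0]'; python3 -c "
from m import *
p=vision.get_image('scene');save(p,'scene8');s=status.get_state();print(s['tcp_pos'],s['contact_force'],s['ee_rot'][:2])
cv2.imwrite('pics/g8.png',cv2.resize(cv2.cvtColor(p['color'],cv2.COLOR_RGB2BGR)[210:330,220:360],None,fx=5,fy=5,interpolation=cv2.INTER_CUBIC))"
```

```text
t: 13.62
tcp_pos: [0.526, 0.0915, 0.1423]
ee_rot: [0.999, 0.049, -0.0, -0.0]
contact_force: [0.8, 0.1, -1.1]
finger_gap: 0.022
[0.52642823 0.09161715 0.14236616] [-0.06743146  0.27871021 -0.86994135] [0.99882053 0.04855453]
```

View pics/g8.png

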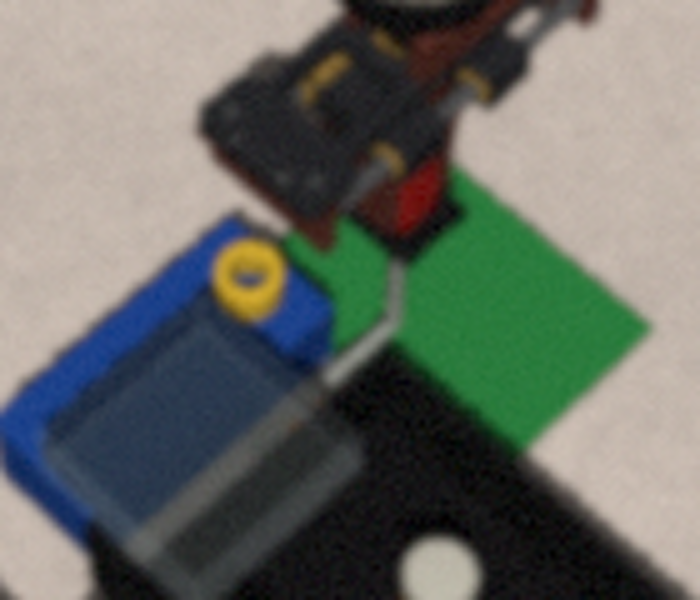

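```bash
python3 -m jog '[-8,-0.8,0,0, -16,-1.6,0,0, -24,-2.4,0,0, -32,-3.1,0,0, -40,-3.9,0,0, -48,-4.7,0,0, -56,-5.5,0,0, -64,-6.3,0,0, -72,-7.1,0,0, -79,-7.8,-1,0, -86,-8.4,-2,0, -93,-9.1,-2,0, -100,-9.8,-2,0, -100,-9.8,-2,0]'; python3 -c "
from m import *
p=vision.get_image('scene');save(p,'scene9');s=status.get_state();print(s['tcp_pos'],s['contact_force'],s['ee_rot'][:2])
cv2.imwrite('pics/g9.png',cv2.resize(cv2.cvtColor(p['color'],cv2.COLOR_RGB2BGR)[210:330,220:360],None,fx=5,fy=5,interpolation=cv2.INTER_CUBIC))"
```

```text
t: 15.42
tcp_pos: [0.426, 0.0817, 0.1402]
ee_rot: [0.999, 0.049, -0.0, -0.0]
contact_force: [0.2, -0.3, -1.7]
finger_gap: 0.0215
[0.4264005  0.08177896 0.14030636] [ 0.37296504  0.3868602  -1.50948083] [0.99882033 0.04855861]
```

View pics/g9.png

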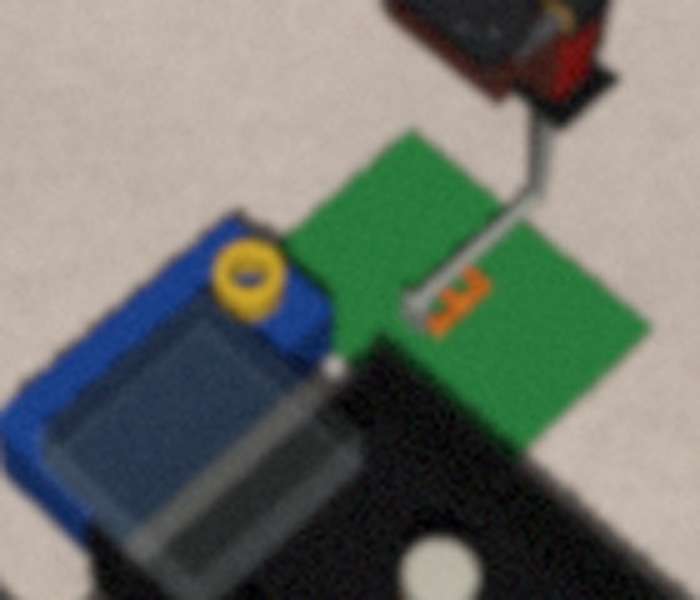

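```bash
python3 -m jog '[4,0.4,0,0, 4,0.4,20,0, 4,0.4,65,0, 4,0.4,120,0, 4,-5,170,0, 10,-40,185,0, 20,-90,185,0.02, 30,-140,185,0.04, 40,-190,185,0.06, 50,-240,185,0.075, 58,-290,185,0.075, 62.8,-316.2,185,0.075, 62.8,-316.2,185,0.075, 62.8,-316.2,185,0.075, 62.8,-316.2,185,0.075]'; python3 -c "
from m import *
for i in range(2): p=vision.get_image('scene');s=status.get_state();print(s['tcp_pos'],s['contact_force'],s['ee_rot'][:2])
save(p,'scene10')
a=cv2.cvtColor(p['color'],cv2.COLOR_RGB2BGR)
cv2.imwrite('pics/g10.png',np.hstack([cv2.resize(a[210:330,220:340],(400,400)),cv2.resize(a[60:220,150:310],(400,400))]))"
```

```text
t: 17.35
tcp_pos: [0.4896, -0.2332, 0.3252]
ee_rot: [0.996, 0.087, 0.0, -0.0]
contact_force: [0.6, -0.2, -0.8]
finger_gap: 0.0217
[ 0.4896725  -0.2332905   0.32532891] [-0.16626612  0.23095701 -1.8966963 ] [0.99622266 0.08683491]
[ 0.48962765 -0.23344371  0.3253706 ] [-0.26293392  0.59980105 -1.63246001] [0.99623109 0.08673816]
```

View pics/g10.png

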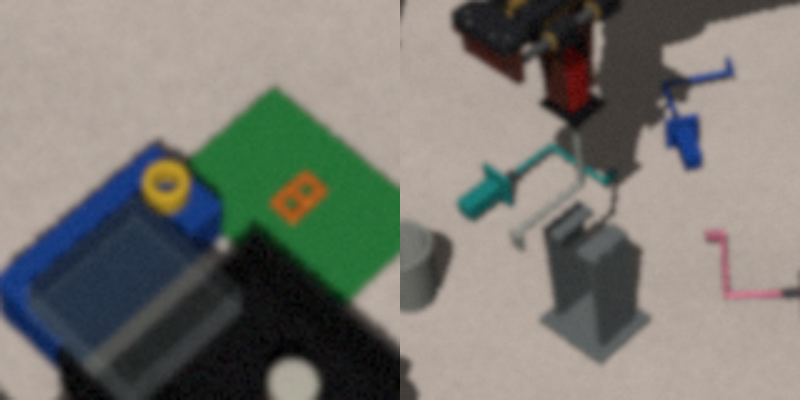

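```bash
python3 -m jog '[-0.4,-0.6,0,0, -0.4,-0.6,0,0, -0.4,-0.6,0,0]'
```

```text
t: 17.82
tcp_pos: [0.489, -0.235, 0.3253]
ee_rot: [0.996, 0.086, 0.0, -0.0]
contact_force: [-0.8, 0.1, -1.8]
finger_gap: 0.0223
```

```bash
python3 -m jog '[0,0.5,-15,0, 0,0.5,-40,0, 0,0.5,-65,0, 0,0.5,-90,0, 0,0.5,-115,0, 0,0.5,-135,0, 0,0.5,-150,0, 0,0.5,-158,0, 0,0.5,-158,0]'; python3 -m jog '[0,0,-2,0, 0,0,-4,0, 0,0,-4,0]'
```

```text
t: 18.95
tcp_pos: [0.4888, -0.2346, 0.1669]
ee_rot: [0.996, 0.086, -0.0, -0.0]
contact_force: [0.3, 0.9, -0.7]
finger_gap: 0.022
t: 19.32
tcp_pos: [0.4891, -0.2345, 0.1634]
ee_rot: [0.996, 0.086, 0.0, -0.0]
contact_force: [0.7, -0.7, -1.3]
finger_gap: 0.022
```

```bash
python3 -m jog '[0,0,-1,0, 0,0,-2,0, 0,0,-2,0]'; python3 -m jog '[0,0,-0.6,0, 0,0,-0.6,0]'
```

```text
t: 19.7
tcp_pos: [0.4889, -0.2345, 0.1612]
ee_rot: [0.996, 0.086, -0.0, -0.0]
contact_force: [-0.3, 0.4, -2.0]
finger_gap: 0.0217
t: 19.95
tcp_pos: [0.489, -0.2346, 0.1606]
ee_rot: [0.996, 0.086, -0.0, -0.0]
contact_force: [-0.4, -0.2, -1.5]
finger_gap: 0.0217
```

```bash
python3 -m jog '[0,0,-0.4,0, 0,0,-0.4,0]'; python3 -m jog '[0,0,-0.4,0, 0,0,-0.4,0]'
```

```text
t: 20.2
tcp_pos: [0.489, -0.2346, 0.1606]
ee_rot: [0.996, 0.086, 0.0, -0.0]
contact_force: [-2.4, 1.5, 5.1]
finger_gap: 0.0221
t: 20.45
tcp_pos: [0.489, -0.2346, 0.1606]
ee_rot: [0.996, 0.086, 0.0, -0.0]
contact_force: [-3.5, 1.4, 9.8]
finger_gap: 0.0218
```

```bash
python3 -m jog '[0,0,0.7,0, 0,0,0.7,0]'; python3 -m jog '[0,0,0,0, 0,0,0,0, 0,0,0,0, 0,0,0,0]' 60; python3 -m jog '[0,0,15,0, 0,0,40,0, 0,0,75,0, 0,0,110,0, 0,0,130,0, -30,40,130,0, -70,90,130,0, -110,150,130,0, -110,200,130,0, -110,200,130,0, -110,200,130,0]'
python3 - <<'E'
from m import *
for n in ['scene','top']:
    p=vision.get_image(n); save(p,n+'11'); W=cloud(p); H=cv2.cvtColor(p['color'],cv2.COLOR_RGB2HSV).astype(int)
    rd=((H[...,0]<6)|(H[...,0]>174))&(H[...,1]>170)&(np.hypot(W[...,0]-.49,W[...,1]+.23)<.06)&(abs(W[...,2]-.2015)<.006)
    t=W[rd]; print(n,len(t)); 
    if len(t)>3: print(t.mean(0),cv2.minAreaRect((t[:,:2]*1000).astype(np.float32)))
    a=cv2.cvtColor(p['color'],cv2.COLOR_RGB2BGR)
    c=(a[210:330,220:340],a[100:220,150:270]) if n=='scene' else (a[100:240,170:310],a[140:240,300:400])
    cv2.imwrite('pics/g11%s.png'%n,np.hstack([cv2.resize(x,(400,400)) for x in c]))
print(status.get_state()['t'])
E
```

```text
t: 20.7
tcp_pos: [0.4891, -0.2346, 0.1606]
ee_rot: [0.996, 0.086, 0.0, 0.0]
contact_force: [-0.5, 1.5, 2.9]
finger_gap: 0.0217
t: 21.2
tcp_pos: [0.489, -0.2346, 0.1605]
ee_rot: [0.996, 0.086, -0.0, 0.0]
contact_force: [-0.4, -0.4, -0.2]
finger_gap: 0.0575
t: 22.58
tcp_pos: [0.3793, -0.0352, 0.2913]
ee_rot: [0.996, 0.086, 0.001, -0.0]
contact_force: [0.3, -1.0, -0.2]
finger_gap: 0.0599
scene 51
[ 0.49277458 -0.22805515  0.20173346] ((492.0208740234375, -228.63043212890625), (17.127094268798828, 15.751940727233887), 13.759211540222168)
top 100
[ 0.48734387 -0.23468167  0.20191782] ((487.45281982421875, -235.26853942871094), (21.793052673339844, 22.606868743896484), 9.300838470458984)
22.675
```

View pics/g11scene.png

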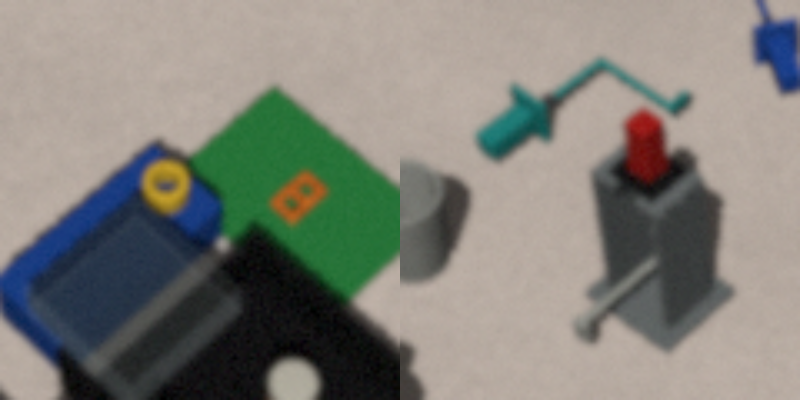

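View pics/scene11.png

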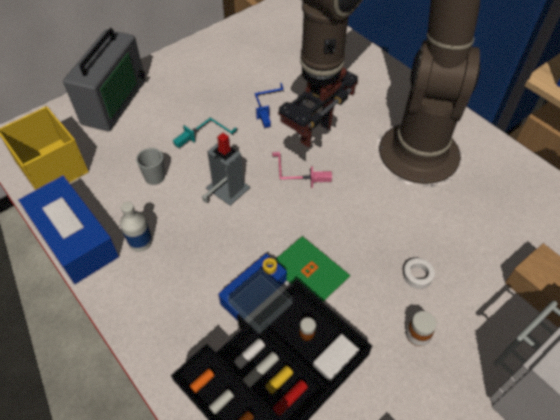

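```bash
python3 -c "
from workcell import arm
print(arm.finish_job())"
```

```text
the job is handed in; nothing more can be done
None
```

The buckle is out of the gap and lies wholly on the green mat, and the hook is back on its stand. I handed the job in at about 23 s.

- **Buckle:** I took the red-handled hook and slid it in under the tray, over the buckle. I then lowered the blade behind it and pulled it straight out. The last pictures show it flat on the mat, clear of every edge.
- **Forces:** no push on the padded floor stood out from the reading noise. The force readings in the gap stayed within about 2 N, mostly offset and noise. Setting the hook down on its stand briefly pressed up to about 10 N, and I eased that off before letting go.
- **Hook on stand:** the top of the handle reads 0.202 m in both cameras (0.201 m before). Its position is within about 1–1.5 mm of where it started, at the same angle in the top view.
- **Other things:** the bottle, jar, cup, tape, roll and pills look unmoved, though I only compared them by eye. The arm was holding still and touching nothing when I handed in.
- **Disagreement:** the two cameras differed by 3–6 mm sideways, so I used values between them, checked against the gripped hook. The networks never found the buckle reliably, so I located it by its colour.

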